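# Make up a shaving kit and a nail kit from the rail shelf

### The arm

A 6-joint arm with a two-finger parallel gripper is mounted at the origin on the work surface. World frame = base frame: x ahead of the robot, y to its left, z up, the work surface at z = 0. Lengths are in m, angles in degrees, forces in N, time in s.
With the tool pointing down it reaches from about 0.25 to 0.725 m from the base axis. Payload 9.7 kg.
Tool frame: the origin (TCP) lies at the very end of the fingers, on their centre line; the grasp point (between the pads) lies 19 mm behind it (bot.hold_point_z is the distance from the TCP to the grasp point, in m); z points along the fingers, y is the line along which they close (so a half turn about z gives the same grasp; the last joint's range is limited). The gripper opens to 85 mm and grips with 20 to 120 N. Pads are 22 mm wide; open, the fingers measure 114 mm over their backs; the gripper's body (76 mm by 85 mm) begins 54 mm behind the grasp point. The pads swing forward as they close: fully open they stand 13 mm farther back than shut.
Start: joints at [71.276, 4.979, 10.078, 95.1, 0, 90], TCP at [0.177, 0.521, 0.231] pointing down, gripper open.
Joint ranges: [-179.16, 179.16], [-48.56, 103.87], [-65.8, 70.77], [-126.05, 130.52], [-82.76, 87.17], [-180, 180]. Speed limits (degrees/s): [127.2, 127.2, 147.25, 180, 180, 180].

### API

Orientations are given as [roll, pitch, yaw] about the fixed x, y, z axes, in that order (R = Rz(yaw) Ry(pitch) Rx(roll)).
In Python, from workcell import bot gives the robot as it stands.
- The arm moves only by the tool play_rows, never from a script. Its argument "targets" is a list of rows, each an object with "grip": the closure in counts, from 0 (fully open) to 255 (shut); "linear": the shift along the world's x, y, z in cm, a list of three; "delta_rot": the turn, a rotation vector about the world's x, y, z in rad, a list of three. A call has 1 to 10 rows; each row is the pose to reach, as a shift and turn from the pose commanded when the call began; what a row does not reach only later rows make up. A row lasts 1/10 s, in which the tool goes at most 50 mm and 8.59 degrees, less where a joint would pass 70% of its speed; a pose out of reach is approached as far as the arm can. A call with a gripper value outside its range is refused whole. The fingers move at their own pace and stop on an object; "force" is the grip in N (left out, the last holds). Time passes only in rows, so rows that repeat a pose let the fingers close. It gives the time, the measured TCP pose, the force, the opening and the grip force at its end, in the units of the state.
- bot.get_obs(): the state, without advancing time (a new reading comes with each control period).
- bot.camera(name): name is "side" or "top" or "wrist"; returns a dict with "color" (384x512x3 uint8, red, green, blue), "range_z" (384x512 float32, m along the optical axis (not along the pixel's ray), 0 where there is no reading), "fov_y" (degrees; the focal length in pixels is half the picture's height over the tangent of half this angle, whatever the lens; pixels are square), "cx", "cy" (the principal point, pixels), "dist_coeffs" ([k1, k2, p1, p2, k3] as OpenCV has them; the pictures are not rectified), "world_to_cam" (4x4, takes a point from world to camera coordinates). Camera axes: x right, y up, looking along -z (the intrinsics and any distortion apply to the point x, -y, -z); pixel columns grow to the right and rows downward; lengths in m; the calibration is good to about 2 mm. A picture is of the moment at which its call begins.
- bot.job_done(): hands the job in; it is judged then, once.
Trained networks look in a picture, given as the dict that the camera call returned (one of the last four; its "shot" number tells which), for a name from the list of things; names that differ only in an ending like _2 or _b are one class to them, and where a whole thing is asked for, a point or a joint stands for the part that bears it (a point fixed in the world has none). Each returns a list of dicts, best first, with "conf" (0 to 1); they miss things now and then, are a little off and sometimes report something else, mostly with a low value. They report only what shows in the picture. A call takes as long as a camera call. They do not tell look-alikes from the thing itself.
- bot.search_frame(picture, target): "box" ([left, top, right, bottom] in pixels, round what is visible of it).
- bot.trace(picture, target): "pixels" (384x512 bool, what is visible of it) and "box" ([left, top, right, bottom] in pixels, round what is visible of it).
- bot.pinpoint(picture, target): "pixel" ([column, row] in pixels: a listed point, or the origin of a listed thing).
The state is a dict: "time": time; "q": joint angles; "qd": joint speeds; "joint_efforts": joint torques, N m; "ee_pos": TCP position; "tcp_rot": TCP orientation; "wrist_force": force on the tool from outside, world axes, zero at the start; "torque": the same for the moment, N m; "opening": finger opening in m; "grasp_force": force on a finger pad.
Only numpy, scipy, OpenCV 4.12 (cv2) and the standard library are available. Lean on these libraries where they do the work, as an engineer would, in place of code of your own. Each camera call takes 0.05 s, during which the arm holds its last target. There are 200 camera calls.

### The job

Make up two kits from the things on the rail shelf: the razor and the wide flat tin go into the rectangular tray, one in each compartment, and the nail clipper and the tall narrow tin go into the round dish. Everything should sit flat on the bottom, right way up as it was on the shelf, with nothing resting on a rim or on another thing. Leave the white shaving bowl where it stands.

Things in the scene. Friction and masses are not known exactly. Their poses are not given: they have to be found in the camera images.
- razor_center (a point): Safety razor lying flat: round black plastic handle with thin steel rings, 12 mm in diameter and 80 mm long along its x axis, with a flat steel cross-piece head (20 x 42 x 12 mm) at the +x end; 96 mm long overall, 12 mm high. The point is half-way along the overall length (on the handle's axis, close to the balance point) and half-way up (6 mm above the underside); z is up. It starts on the flat top of the stainless rail shelf, 45 mm above the counter, anywhere in the row.
- flat_tin_center (a point): Wide flat closed aluminium tin, an upright round tin 52 mm in diameter and 24 mm high. The point is its centre, 12 mm above its underside; z is its axis, up. It starts on the flat top of the stainless rail shelf, 45 mm above the counter, anywhere in the row.
- clipper_center (a point): Grey plastic nail clipper lying flat, 74 mm long along its x axis, 16 mm wide (y) and 16 mm high, its lever on top. The straight-sided lower body (full width) is 9 mm high. The point is its centre, 8 mm above its underside; z is up. It starts on the flat top of the stainless rail shelf, 45 mm above the counter, anywhere in the row.
- tall_tin_center (a point): Tall narrow closed aluminium tin, upright, 36 mm in diameter and 48 mm high. The point is its centre, 24 mm above its underside; z is its axis, up. It starts on the flat top of the stainless rail shelf, 45 mm above the counter, anywhere in the row.
- tray: White plastic rectangular tray fixed on the counter between robot and shelf, 136 mm along its x by 171 mm along its y, 11 mm high, with an inside floor 3 mm above the counter. A divider along x, 3 mm thick and 11 mm high, parts it into two equal compartments, each 128 mm (x) by 80 mm (y) inside; the compartments' centres lie at y = +41.5 mm and y = -41.5 mm. Outer walls 4 mm thick. Origin at the centre of the underside, z up; it may be on the left or right.
- dish: White ceramic round shallow dish without compartments, fixed on the counter between robot and shelf, outer diameter 172 mm at the rim, 11 mm high, wall 4 mm, flat inside floor about 158 mm across and 4 mm above the counter. Origin at the centre of the underside, z up.
- bowl: White ceramic shaving bowl standing loose on the shelf in the row with the stock, 84 mm in diameter at the rim and 48 mm high: not part of the kits, to be left where it stands. Origin at the centre of its underside, z up. (A thin rail with hooks, 200 mm above the counter, runs along behind the shelf 150 mm beyond its centre line; a scrubber and a loofah handle hang near its ends.)
There are look-alikes about, which are no part of the job. Leave any brown look-alike of the part that bears flat_tin_center alone. Leave any pink look-alike of the part that bears clipper_center alone.

How it is judged (in metres and radians):
At the end, for the whole second after the job is handed in: Razor and flat tin one in each tray compartment (centres 14 mm or more off the divider line); clipper and tall tin in the dish (centres within 66 mm of its centre); each at rest on the floor (4 mm), upright as found (0.2 rad), released; the bowl upright within 30 mm of its start (z of razor_center in the frame of tray between 0.005 and 0.013 m and angle between each of razor_center, flat_tin_center, clipper_center, tall_tin_center, bowl's own z axis and vertical below 0.2 rad and linear speed of each of razor, flat_tin, clipper, tall_tin below 0.02 m/s and angular speed of each of razor, flat_tin, clipper, tall_tin below 0.2 rad/s and z of flat_tin_center in the frame of tray between 0.011 and 0.019 m and z of clipper_center in the frame of dish between 0.008 and 0.016 m and z of tall_tin_center in the frame of dish between 0.024 and 0.032 m and x of razor_center in the frame of tray between -0.055 and 0.055 m and x of flat_tin_center in the frame of tray between -0.055 and 0.055 m and ((y of razor_center in the frame of tray between 0.014 and 0.075 m and y of flat_tin_center in the frame of tray between -0.075 and -0.014 m) or (y of flat_tin_center in the frame of tray between 0.014 and 0.075 m and y of razor_center in the frame of tray between -0.075 and -0.014 m)) and horizontal distance between each of clipper_center, tall_tin_center and dish below 0.066 m and distance of bowl from where it was at the start of the episode below 0.03 m); the robot touches nothing.
It fails at once if the shaving bowl is moved more than 30 mm or tipped (distance of bowl from where it was at the start of the episode above 0.03 m or angle between bowl's own z axis and vertical above 0.3 rad).
It also fails if it takes over 107 s, if anything falls off the work surface, if the arm or the gripper's body presses on something with over 40 N, if the wrist force passes 120 N, or if a joint passes its speed limit or range.

## Working session

There is one attempt and no reset: what is moved stays moved. The work goes in short steps, Python scripts to look and compute and a tool call to move; the robot and the scene stay as the last step left them, time stands still between calls to the robot, and variables do not carry over. Pictures are saved under pics/ and viewed, at most 14 in all, crops included, and the job is handed in when it is done.

Besides the shell and the picture viewer there is one more tool, called after "Emit:" as name(argument=value, ...) on one line, values as JSON. play_rows: Moves the arm, as the interface text tells. Its arguments: {"type":"object","properties":{"targets":{"type":"array","items":{"type":"object","properties":{"grip":{"type":"number"},"linear":{"type":"array","items":{"type":"number"}},"delta_rot":{"type":"array","items":{"type":"number"}}}}},"force":{"type":"number"}},"required":["targets"]}

```bash
mkdir -p pics; cat > h.py <<'E'
import numpy as np, cv2
from workcell import bot
def K(p):
    f=p["color"].shape[0]/2/np.tan(np.radians(p["fov_y"])/2)
    return np.array([[f,0,p["cx"]],[0,f,p["cy"]],[0,0,1.]])
def world(p,px,z=None,depth=None):
    """pixels Nx2 -> world, at plane z or with depth"""
    px=np.asarray(px,float).reshape(-1,1,2)
    n=cv2.undistortPoints(px,K(p),np.array(p["dist_coeffs"],float)).reshape(-1,2)
    d=np.c_[n[:,0],-n[:,1],-np.ones(len(n))]
    T=np.linalg.inv(p["world_to_cam"]); o=T[:3,3]; D=d@T[:3,:3].T
    s=(z-o[2])/D[:,2] if z is not None else np.asarray(depth)
    return o+D*np.reshape(s,(-1,1))
def cloud(p,mask):
    v,u=np.nonzero(mask&(p["range_z"]>0))
    return world(p,np.c_[u,v],depth=p["range_z"][v,u])
def save(p,name,box=None,k=1):
    im=p["color"][:,:,::-1]
    if box: l,t,r,b=box; im=im[t:b,l:r]
    cv2.imwrite(f"pics/{name}.png",cv2.resize(im,None,fx=k,fy=k,interpolation=cv2.INTER_CUBIC))
E
python3 - <<'E'
from h import *
s=bot.get_obs(); print(s["ee_pos"],s["tcp_rot"],s["opening"],s["time"],bot.hold_point_z)
p=bot.camera("top"); save(p,"top",None,1.5)
for n in ["razor_center","flat_tin_center","clipper_center","tall_tin_center","tray","dish","bowl"]:
    for r in bot.trace(p,n)[:3]:
        c=cloud(p,r["pixels"])
        top=np.percentile(c[:,2],90); m=c[c[:,2]>top-.006]
        print(n,round(r["conf"],2),np.round(r["box"]),"med",np.median(c,0).round(3),"top",top.round(3),"mid",((m.min(0)+m.max(0))/2).round(3),"ext",np.ptp(c,axis=0).round(3), "rgb",p["color"][r["pixels"]].mean(0).round())
E
```

```text
[0.17647746 0.52068159 0.2305649 ] [-1.79922774e+02 -7.66064816e-04  1.61275576e+02] 0.0853476681775819 0.0 0.0187
razor_center 0.7 [328. 137. 344. 180.] med [ 0.662 -0.202  0.057] top 0.059 mid [ 0.64  -0.196  0.057] ext [0.099 0.043 0.017] rgb [90. 84. 77.]
flat_tin_center 0.74 [142. 219. 163. 237.] med [0.478 0.27  0.024] top 0.027 mid [0.478 0.272 0.025] ext [0.047 0.055 0.03 ] rgb [87. 62. 45.]
flat_tin_center 0.64 [195. 151. 215. 176.] med [0.635 0.135 0.069] top 0.072 mid [0.636 0.136 0.07 ] ext [0.051 0.056 0.029] rgb [147. 142. 133.]
flat_tin_center 0.54 [114. 206. 137. 224.] med [0.511 0.351 0.025] top 0.027 mid [0.511 0.354 0.025] ext [0.048 0.05  0.03 ] rgb [84. 58. 41.]
clipper_center 0.76 [287. 152. 298. 175.] med [ 0.632 -0.092  0.059] top 0.062 mid [ 0.632 -0.092  0.061] ext [0.074 0.029 0.025] rgb [97. 91. 84.]
clipper_center 0.56 [388. 181. 418. 194.] med [ 0.573 -0.386  0.012] top 0.017 mid [ 0.574 -0.39   0.015] ext [0.04  0.074 0.023] rgb [128.  84.  82.]
tall_tin_center 0.54 [242. 148. 259. 164.] med [0.642 0.015 0.093] top 0.095 mid [0.645 0.016 0.094] ext [0.045 0.039 0.055] rgb [131. 126. 118.]
tray 0.7 [244. 152. 256. 168.] med [0.64  0.015 0.093] top 0.095 mid [0.645 0.016 0.094] ext [0.035 0.033 0.05 ] rgb [132. 128. 120.]
tray 0.68 [181. 208. 250. 264.] med [0.462 0.112 0.004] top 0.008 mid [0.462 0.113 0.009] ext [0.145 0.181 0.017] rgb [154. 149. 135.]
dish 0.98 [305. 194. 367. 260.] med [ 0.465 -0.192  0.005] top 0.008 mid [ 0.466 -0.193  0.009] ext [0.163 0.165 0.017] rgb [155. 154. 140.]
```

```bash
python3 - <<'E'
from h import *
p=bot.camera("side"); save(p,"side",None,1.5)
E
```

```text
(no output)
```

View pics/top.png

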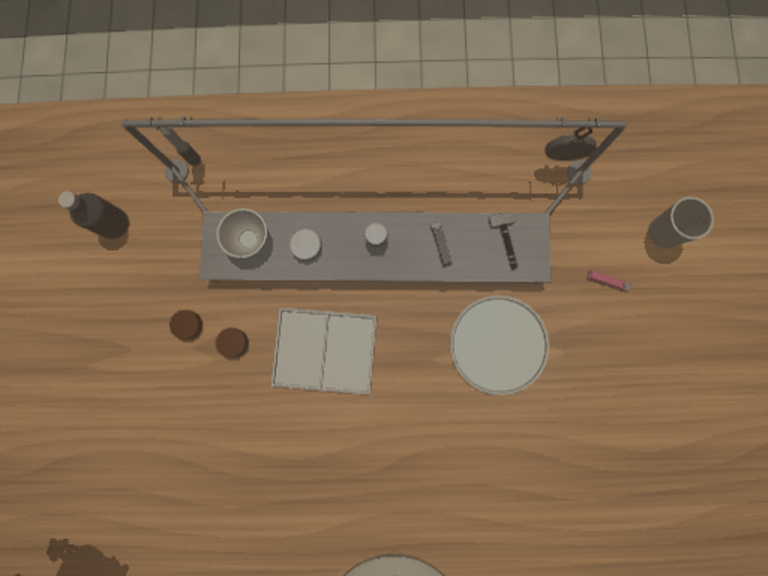

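View pics/side.png

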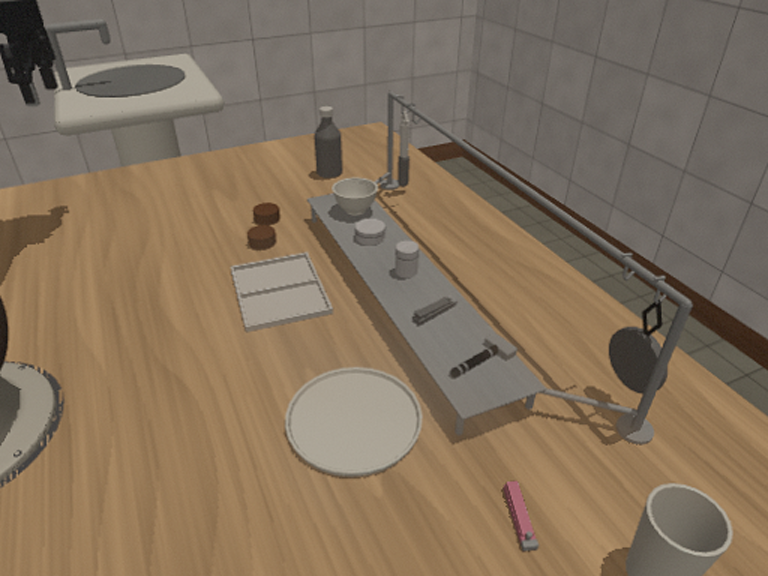

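The top view shows, left to right on the shelf: white bowl at (242,233), aluminium flat tin at (305,244), tall tin at (376,236), grey clipper at (440,244) and razor at (503,240), all in 1.5× pixels. The tray is at (325,352) and the dish at (500,345).

- **Flat tin candidates:** silver at (305,244), brown at (186,325) and (231,343). The silver one on the shelf is meant.
- **Clipper candidates:** grey at (440,244), pink at (608,281). The grey one on the shelf is meant.

I'll confirm both in one crop.

```bash
python3 - <<'E'
from h import *
p=bot.camera("top"); save(p,"crop",(130,130,370,270),3.3)
def tr(n,sel): 
    L=[r for r in bot.trace(p,n) if sel(r["box"])]
    return L[0]["pixels"] if L else None
on=lambda b:b[3]<185 and b[0]<360
for n,zmin in [("razor_center",.049),("clipper_center",.050)]:
    m=tr(n,on); c=cloud(p,m); c=c[c[:,2]>zmin][:,:2].astype(np.float32)
    (cx,cy),wh,a=cv2.minAreaRect(c); print(n,(round(cx,4),round(cy,4)),np.round(wh,3),a)
    l=cv2.fitLine(c,cv2.DIST_HUBER,0,.001,.001).ravel(); print(" line",l.round(3),"yaw",np.degrees(np.arctan2(l[1],l[0])))
    uv=np.argwhere(m)[:,::-1].astype(np.float32); w=world(p,uv,z=.045+.010)[:,:2].astype(np.float32); print(" plane",cv2.minAreaRect(w))
for n,z in [("flat_tin_center",.069),("tall_tin_center",.093)]:
    m=tr(n,on); c=cloud(p,m); c=c[c[:,2]>z-.004]; print(n,cv2.minEnclosingCircle(c[:,:2].astype(np.float32)),c[:,2].mean())
for n in ["tray","dish"]:
    m=tr(n,lambda b:b[1]>185); w=cloud(p,m)[:,:2].astype(np.float32); w2=world(p,np.argwhere(m)[:,::-1],z=.008)[:,:2].astype(np.float32)
    print(n,cv2.minAreaRect(w),cv2.minAreaRect(w2))
# bowl / shelf from cloud in region
c=cloud(p,np.ones((384,512),bool))
b=c[(c[:,2]>.085)&(c[:,2]<.098)&(c[:,1]>.17)&(c[:,1]<.33)&(c[:,0]>.55)&(c[:,0]<.72)]; print("bowl",cv2.minEnclosingCircle(b[:,:2].astype(np.float32)))
s=c[(abs(c[:,2]-.045)<.004)&(abs(c[:,1])<.3)]; print("shelf",np.percentile(s,[1,50,99],axis=0).round(3))
s=c[(c[:,2]>.15)&(abs(c[:,1])<.3)&(c[:,0]>.5)]; print("rail",np.percentile(s,[2,50,98],axis=0).round(3))
E
```

```text
razor_center (0.639, -0.2069) [0.095 0.04 ] 15.378487586975098
 line [ 0.984  0.177  0.65  -0.201] yaw 10.17089
 plane ((0.6392842531204224, -0.19547855854034424), (0.041159164160490036, 0.0986890122294426), 88.82722473144531)
clipper_center (0.6344, -0.0932) [0.074 0.016] 13.0670804977417
 line [ 0.974  0.225  0.629 -0.094] yaw 13.031518
 plane ((0.63397216796875, -0.09276558458805084), (0.07441429793834686, 0.017797987908124924), 13.5829496383667)
flat_tin_center ((0.6363493204116821, 0.13506293296813965), 0.026036910712718964) 0.06956014945868295
tall_tin_center ((0.6440834999084473, 0.016017703339457512), 0.01718263141810894) 0.09359192896550272
tray ((0.4626689851284027, 0.11367446929216385), (0.17528527975082397, 0.13594016432762146), 83.63663482666016) ((0.462213397026062, 0.11270587891340256), (0.17356127500534058, 0.1352982521057129), 83.28596496582031)
dish ((0.4651622176170349, -0.1900884360074997), (0.16596706211566925, 0.16609503328800201), 85.46533966064453) ((0.4652542471885681, -0.1899365484714508), (0.16671611368656158, 0.16606533527374268), 88.00428009033203)
bowl ((0.6527298092842102, 0.2366349846124649), 0.04230665788054466)
shelf [[ 0.573 -0.274  0.042]
 [ 0.627 -0.019  0.046]
 [ 0.698  0.295  0.049]]
rail [[ 0.774 -0.286  0.199]
 [ 0.785 -0.     0.205]
 [ 0.796  0.292  0.208]]
```

View pics/crop.png

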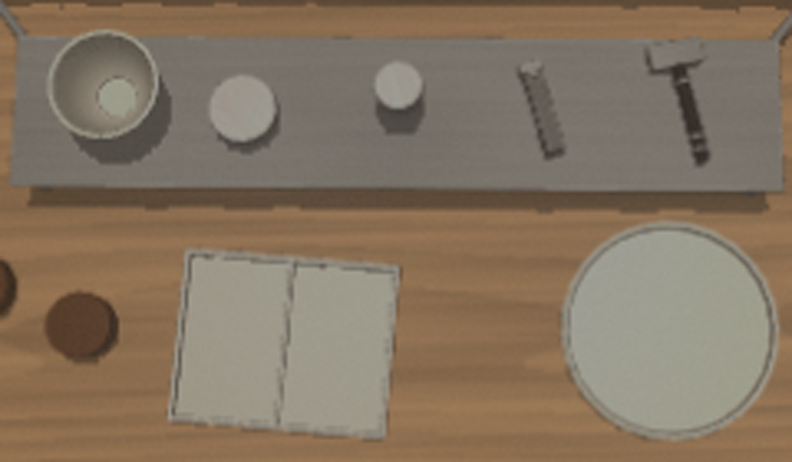

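The crop confirms the picks: silver flat tin at (243,107) next to the bowl at (103,85), grey clipper at (541,110), razor head at (676,58) with its tail at (702,160). Brown tins are off the shelf on the left. I'll start with the flat tin.

Emit:
play_rows(targets=[{"grip": 0,"linear": [46,-38.6,-6],"delta_rot": [0,0,-1.244]},{"grip": 0,"linear": [46,-38.6,-6],"delta_rot": [0,0,-1.244]},{"grip": 0,"linear": [46,-38.6,-6],"delta_rot": [0,0,-1.244]},{"grip": 0,"linear": [46,-38.6,-6],"delta_rot": [0,0,-1.244]},{"grip": 0,"linear": [46,-38.6,-6],"delta_rot": [0,0,-1.244]},{"grip": 0,"linear": [46,-38.6,-6],"delta_rot": [0,0,-1.244]},{"grip": 0,"linear": [46,-38.6,-6],"delta_rot": [0,0,-1.244]},{"grip": 0,"linear": [46,-38.6,-6],"delta_rot": [0,0,-1.244]},{"grip": 0,"linear": [46,-38.6,-6],"delta_rot": [0,0,-1.244]},{"grip": 0,"linear": [46,-38.6,-6],"delta_rot": [0,0,-1.244]}], force=30)

```text
time: 1.8
ee_pos: [0.5591, 0.1994, 0.1816]
tcp_rot: [180.0, -0.0, 89.9]
wrist_force: [-0.3, 1.3, 0.2]
opening: 0.0853
grasp_force: 0.0
```

Emit:
play_rows(targets=[{"grip": 0,"linear": [7.7,-6.4,-3]},{"grip": 0,"linear": [7.7,-6.4,-3]},{"grip": 0,"linear": [7.7,-6.4,-3]},{"grip": 0,"linear": [7.7,-6.4,-3]},{"grip": 0,"linear": [7.7,-6.4,-3]}])

```text
validation failed for argument at $.ta...
```

```bash
python3 - <<'E'
from h import *
s=bot.get_obs(); print(s["ee_pos"],s["tcp_rot"],s["q"])
p=bot.camera("wrist"); save(p,"w1",None,1.2)
print(np.linalg.inv(p["world_to_cam"]).round(3))
for n,z in [("flat_tin_center",.069),("tall_tin_center",.093)]:
  for r in bot.trace(p,n)[:3]:
    c=cloud(p,r["pixels"]); c=c[abs(c[:,2]-z)<.005]
    if len(c)>20: print(n,r["conf"],cv2.minEnclosingCircle(c[:,:2].astype(np.float32)),np.median(c[:,2]))
E
```

```text
[0.55906091 0.19943809 0.18155861] [ 1.79971720e+02 -1.39760615e-02  8.98954794e+01] [1.96315013e+01 1.02327507e+01 1.03808149e+01 9.01167258e+01
 3.60525598e-03 1.09736026e+02]
[[ 1.     0.    -0.001  0.559]
 [-0.     0.962  0.274  0.27 ]
 [ 0.001 -0.274  0.962  0.324]
 [ 0.     0.     0.     1.   ]]
flat_tin_center 0.96 ((0.6368967890739441, 0.13666456937789917), 0.02620236761868) 0.06886440812314257
```

View pics/w1.png

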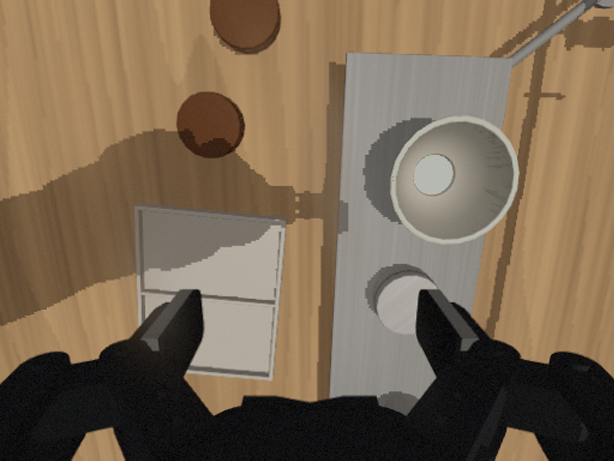

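The wrist view shows the silver tin at about (410,300) in the fingers' line, with the bowl at (455,180) beyond it. Closing along x stays clear of the bowl.

Emit:
play_rows(targets=[{"grip": 0,"linear": [7.75,-6.3,-3],"delta_rot": [0,0,0]},{"grip": 0,"linear": [7.75,-6.3,-3],"delta_rot": [0,0,0]},{"grip": 0,"linear": [7.75,-6.3,-3],"delta_rot": [0,0,0]},{"grip": 0,"linear": [7.75,-6.3,-5],"delta_rot": [0,0,0]},{"grip": 0,"linear": [7.75,-6.3,-8],"delta_rot": [0,0,0]},{"grip": 0,"linear": [7.75,-6.3,-11],"delta_rot": [0,0,0]},{"grip": 0,"linear": [7.75,-6.3,-13.2],"delta_rot": [0,0,0]},{"grip": 0,"linear": [7.75,-6.3,-13.2],"delta_rot": [0,0,0]}])

```text
time: 2.75
ee_pos: [0.6326, 0.1389, 0.0466]
tcp_rot: [-179.7, 0.1, 90.1]
wrist_force: [-0.0, 0.5, 1.0]
opening: 0.0856
grasp_force: 0.0
```

Emit:
play_rows(targets=[{"grip": 255,"linear": [0,0,0],"delta_rot": [0,0,0]},{"grip": 255,"linear": [0,0,0],"delta_rot": [0,0,0]},{"grip": 255,"linear": [0,0,0],"delta_rot": [0,0,0]},{"grip": 255,"linear": [0,0,0],"delta_rot": [0,0,0]},{"grip": 255,"linear": [0,0,0],"delta_rot": [0,0,0]},{"grip": 255,"linear": [0,0,0],"delta_rot": [0,0,0]}], force=30)

```text
time: 3.35
ee_pos: [0.6361, 0.1387, 0.052]
tcp_rot: [179.8, -0.1, 90.0]
wrist_force: [-1.3, 1.4, 6.6]
opening: 0.0509
grasp_force: 31.1
```

Emit:
play_rows(targets=[{"grip": 255,"linear": [0,0,4],"delta_rot": [0,0,0]},{"grip": 255,"linear": [0,0,7],"delta_rot": [0,0,0]},{"grip": 255,"linear": [-4,0.5,8],"delta_rot": [0,0,0]},{"grip": 255,"linear": [-8,1,8],"delta_rot": [0,0,-0.05]},{"grip": 255,"linear": [-12,1.5,8],"delta_rot": [0,0,-0.113]},{"grip": 255,"linear": [-16.9,1.5,6],"delta_rot": [0,0,-0.113]},{"grip": 255,"linear": [-16.9,1.5,2],"delta_rot": [0,0,-0.113]},{"grip": 255,"linear": [-16.9,1.5,0],"delta_rot": [0,0,-0.113]},{"grip": 255,"linear": [-16.9,1.5,-2],"delta_rot": [0,0,-0.113]},{"grip": 255,"linear": [-16.9,1.5,-2],"delta_rot": [0,0,-0.113]}])

```text
time: 4.35
ee_pos: [0.4649, 0.1527, 0.028]
tcp_rot: [-179.9, 0.1, 83.5]
wrist_force: [-0.5, -0.3, -1.8]
opening: 0.0509
grasp_force: 32.0
```

```bash
python3 - <<'E'
from h import *
s=bot.get_obs(); print(s["ee_pos"],s["tcp_rot"],s["wrist_force"],s["opening"])
p=bot.camera("side"); save(p,"s2",(100,100,300,250),3)
E
```

```text
[0.46488205 0.15272841 0.02803442] [-1.79858843e+02  6.54796451e-02  8.35282348e+01] [-0.54546173 -0.30191287 -1.83128089] 0.050864316502371366
```

View pics/s2.png

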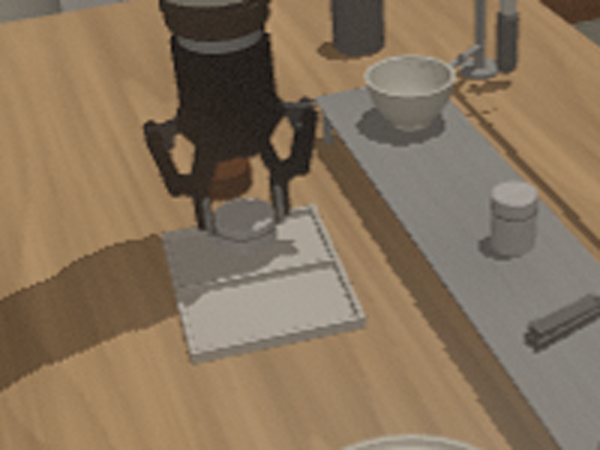

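The tin is level in the fingers over the far (+y) compartment, at about (245,220). I'll lower it and release.

Emit:
play_rows(targets=[{"grip": 255,"linear": [0,0,-1],"delta_rot": [0,0,0]},{"grip": 255,"linear": [0,0,-1.6],"delta_rot": [0,0,0]},{"grip": 255,"linear": [0,0,-1.9],"delta_rot": [0,0,0]},{"grip": 255,"linear": [0,0,-2.0],"delta_rot": [0,0,0]},{"grip": 255,"linear": [0,0,-2.0],"delta_rot": [0,0,0]}])

```text
time: 4.9
ee_pos: [0.4663, 0.1531, 0.01]
tcp_rot: [180.0, -0.0, 83.5]
wrist_force: [-2.1, -0.0, 2.8]
opening: 0.0512
grasp_force: 32.1
```

Emit:
play_rows(targets=[{"grip": 60,"linear": [0,0,0],"delta_rot": [0,0,0]},{"grip": 60,"linear": [0,0,0],"delta_rot": [0,0,0]},{"grip": 60,"linear": [0,0,0],"delta_rot": [0,0,0]},{"grip": 60,"linear": [0,0,2],"delta_rot": [0,0,0]},{"grip": 60,"linear": [0,0,7],"delta_rot": [0,0,0]},{"grip": 0,"linear": [0,0,12],"delta_rot": [0,0,0]},{"grip": 0,"linear": [6,-5,14],"delta_rot": [0,0,0.05]},{"grip": 0,"linear": [11,-9,14],"delta_rot": [0,0,0.113]},{"grip": 0,"linear": [15,-12,14],"delta_rot": [0,0,0.113]},{"grip": 0,"linear": [17.7,-13.6,14],"delta_rot": [0,0,0.113]}])

```text
time: 5.9
ee_pos: [0.6241, 0.03, 0.1496]
tcp_rot: [179.9, -0.0, 90.0]
wrist_force: [0.6, 1.0, 1.3]
opening: 0.0856
grasp_force: 0.0
```

```bash
python3 - <<'E'
from h import *
s=bot.get_obs(); print(s["ee_pos"],s["tcp_rot"])
p=bot.camera("wrist"); save(p,"w2")
for n,z in [("tall_tin_center",.093),("flat_tin_center",.027)]:
  for r in bot.trace(p,n)[:3]:
    c=cloud(p,r["pixels"]); print(n,np.median(c,0)); c=c[abs(c[:,2]-z)<.006]
    if len(c)>20: print(n,r["conf"],cv2.minEnclosingCircle(c[:,:2].astype(np.float32)),np.median(c[:,2]))
E
```

```text
[0.62406122 0.02996758 0.14956723] [ 1.79934861e+02 -4.88101025e-03  9.00100550e+01]
tall_tin_center [0.64489689 0.02288733 0.09257646]
tall_tin_center 0.62 ((0.6463987231254578, 0.01747303083539009), 0.01825060322880745) 0.092866546323428
flat_tin_center [0.47093376 0.14955172 0.02665263]
flat_tin_center 0.71 ((0.4663061797618866, 0.15053056180477142), 0.026480980217456818) 0.026848462109568982
```

```bash
python3 - <<'E'
from h import *
for _ in range(2): s=bot.get_obs(); print(s["time"],s["ee_pos"],np.abs(s["qd"]).max()); bot.camera("side")
E
```

```text
6.05 [0.62387499 0.02953281 0.14684877] 3.8370725149677076
6.1 [0.62281885 0.03063457 0.14769243] 2.955446598721877
```

Emit:
play_rows(targets=[{"grip": 0,"linear": [2.1,-1.35,0],"delta_rot": [0,0,0]},{"grip": 0,"linear": [2.1,-1.35,0],"delta_rot": [0,0,0]},{"grip": 0,"linear": [2.1,-1.35,-3],"delta_rot": [0,0,0]},{"grip": 0,"linear": [2.1,-1.35,-6],"delta_rot": [0,0,0]},{"grip": 0,"linear": [2.1,-1.35,-8],"delta_rot": [0,0,0]},{"grip": 0,"linear": [2.1,-1.35,-9],"delta_rot": [0,0,0]},{"grip": 0,"linear": [2.1,-1.35,-9],"delta_rot": [0,0,0]}])

```text
time: 6.85
ee_pos: [0.6423, 0.0187, 0.0584]
tcp_rot: [-179.9, -0.0, 90.1]
wrist_force: [0.2, -0.4, 0.7]
opening: 0.0856
grasp_force: 0.0
```

Emit:
play_rows(targets=[{"grip": 255,"linear": [0,0,0],"delta_rot": [0,0,0]},{"grip": 255,"linear": [0,0,0],"delta_rot": [0,0,0]},{"grip": 255,"linear": [0,0,0],"delta_rot": [0,0,0]},{"grip": 255,"linear": [0,0,0],"delta_rot": [0,0,0]},{"grip": 255,"linear": [0,0,0],"delta_rot": [0,0,0]},{"grip": 255,"linear": [0,0,0],"delta_rot": [0,0,0]},{"grip": 255,"linear": [0,0,0],"delta_rot": [0,0,0]}])

```text
time: 7.55
ee_pos: [0.6441, 0.018, 0.0602]
tcp_rot: [179.9, -0.0, 90.0]
wrist_force: [-0.2, 0.1, 5.9]
opening: 0.0347
grasp_force: 29.8
```

Emit:
play_rows(targets=[{"grip": 255,"linear": [0,0,4],"delta_rot": [0,0,0]},{"grip": 255,"linear": [0,0,8],"delta_rot": [0,0,0]},{"grip": 255,"linear": [-3,-3,8],"delta_rot": [0,0,0]},{"grip": 255,"linear": [-6,-6,8],"delta_rot": [0,0,0]},{"grip": 255,"linear": [-9,-9,8],"delta_rot": [0,0,0]},{"grip": 255,"linear": [-12,-12,8],"delta_rot": [0,0,0]},{"grip": 255,"linear": [-15,-15,7],"delta_rot": [0,0,0]},{"grip": 255,"linear": [-17.9,-17,4],"delta_rot": [0,0,0]},{"grip": 255,"linear": [-17.9,-17,0],"delta_rot": [0,0,0]},{"grip": 255,"linear": [-17.9,-17,-2],"delta_rot": [0,0,0]}])

```text
time: 8.55
ee_pos: [0.4626, -0.1525, 0.0365]
tcp_rot: [-179.9, -0.0, 89.9]
wrist_force: [0.5, 0.2, -0.4]
opening: 0.0351
grasp_force: 30.4
```

```bash
python3 - <<'E'
from h import *
s=bot.get_obs(); print(s["ee_pos"],s["tcp_rot"],s["wrist_force"],s["opening"])
p=bot.camera("side"); save(p,"s3",(140,140,320,340),3)
for n in ["tall_tin_center"]:
  for r in bot.trace(p,n)[:1]:
    c=cloud(p,r["pixels"]); print(n,np.percentile(c,[3,50,97],axis=0).round(3))
E
```

```text
[ 0.46259801 -0.15250395  0.03647749] [-1.79881331e+02 -3.71902696e-02  8.98831029e+01] [ 0.49870224  0.23424715 -0.37275869] 0.03507076101541531
tall_tin_center [[ 0.447 -0.173  0.026]
 [ 0.46  -0.167  0.061]
 [ 0.476 -0.144  0.071]]
```

View pics/s3.png

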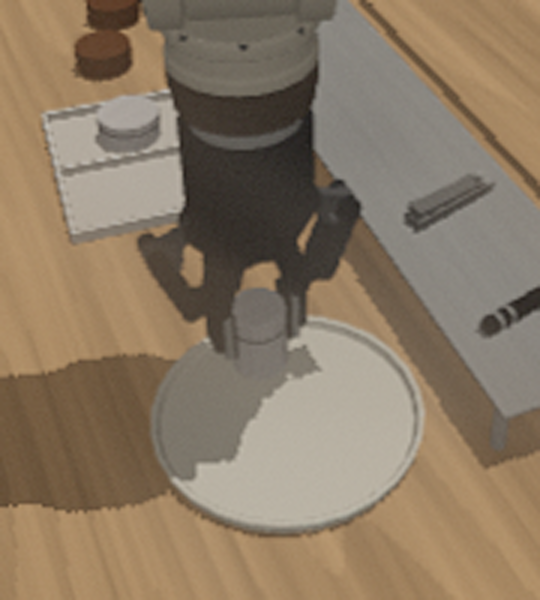

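The flat tin sits in the far compartment at (128,125), and the tall tin hangs upright over the +y half of the dish at (260,335). I'll lower it and release.

Emit:
play_rows(targets=[{"grip": 255,"linear": [0,0,-1],"delta_rot": [0,0,0]},{"grip": 255,"linear": [0,0,-1.5],"delta_rot": [0,0,0]},{"grip": 255,"linear": [0,0,-1.8],"delta_rot": [0,0,0]},{"grip": 255,"linear": [0,0,-1.9],"delta_rot": [0,0,0]},{"grip": 255,"linear": [0,0,-2.0],"delta_rot": [0,0,0]},{"grip": 255,"linear": [0,0,-2.0],"delta_rot": [0,0,0]}])

```text
time: 9.25
ee_pos: [0.4647, -0.1521, 0.0192]
tcp_rot: [180.0, 0.0, 90.0]
wrist_force: [-0.2, -0.0, -0.5]
opening: 0.0352
grasp_force: 30.4
```

Emit:
play_rows(targets=[{"grip": 255,"linear": [0,0,-0.1],"delta_rot": [0,0,0]},{"grip": 255,"linear": [0,0,-0.2],"delta_rot": [0,0,0]},{"grip": 255,"linear": [0,0,-0.2],"delta_rot": [0,0,0]}])

```text
time: 9.55
ee_pos: [0.4648, -0.1521, 0.0191]
tcp_rot: [179.9, 0.0, 90.0]
wrist_force: [-6.7, 2.7, 17.0]
opening: 0.0351
grasp_force: 32.1
```

Emit:
play_rows(targets=[{"grip": 110,"linear": [0,0,0.1],"delta_rot": [0,0,0]},{"grip": 110,"linear": [0,0,0.1],"delta_rot": [0,0,0]},{"grip": 110,"linear": [0,0,0.1],"delta_rot": [0,0,0]},{"grip": 110,"linear": [0,0,3],"delta_rot": [0,0,0]},{"grip": 110,"linear": [0,0,7],"delta_rot": [0,0,0]},{"grip": 110,"linear": [0,0,11],"delta_rot": [0,0,0]},{"grip": 110,"linear": [0,0,14],"delta_rot": [0,0,-0.15]}])

```text
time: 10.25
ee_pos: [0.4648, -0.1522, 0.1593]
tcp_rot: [179.9, 0.0, 81.4]
wrist_force: [0.6, -0.6, 1.0]
opening: 0.0488
grasp_force: 0.0
```

Emit:
play_rows(targets=[{"grip": 60,"linear": [3,1.2,0],"delta_rot": [0,0,-0.15]},{"grip": 60,"linear": [6,2.4,0],"delta_rot": [0,0,-0.3]},{"grip": 60,"linear": [9,3.6,0],"delta_rot": [0,0,-0.45]},{"grip": 60,"linear": [12,4.8,0],"delta_rot": [0,0,-0.6]},{"grip": 60,"linear": [15,5.8,0],"delta_rot": [0,0,-0.75]},{"grip": 60,"linear": [16,6,0],"delta_rot": [0,0,-0.9]},{"grip": 60,"linear": [16,6,0],"delta_rot": [0,0,-1.05]},{"grip": 60,"linear": [16,6,0],"delta_rot": [0,0,-1.19]},{"grip": 60,"linear": [16,6,0],"delta_rot": [0,0,-1.19]}])

```text
time: 11.15
ee_pos: [0.6246, -0.092, 0.1564]
tcp_rot: [-180.0, 0.0, 13.1]
wrist_force: [0.1, 0.0, -0.3]
opening: 0.0653
grasp_force: 0.0
```

```bash
cat > look.py <<'E'
from h import *
import sys
s=bot.get_obs(); print(s["ee_pos"],s["tcp_rot"],s["time"])
p=bot.camera("wrist"); save(p,sys.argv[1])
for n in sys.argv[2:]:
  for r in bot.trace(p,n)[:2]:
    c=cloud(p,r["pixels"]); q=c[c[:,2]>.049] if c[:,2].max()>.045 else c
    l=cv2.fitLine(q[:,:2].astype(np.float32),cv2.DIST_HUBER,0,.001,.001).ravel()
    print(n,round(r["conf"],2),np.percentile(c,[2,50,98],axis=0).round(3).tolist(),cv2.minAreaRect(q[:,:2].astype(np.float32)),"yaw",np.degrees(np.arctan2(l[1],l[0])))
E
python3 look.py w3 clipper_center razor_center tall_tin_center
```

```text
[ 0.62459647 -0.09199178  0.15641622] [-1.79984146e+02  4.62922662e-02  1.31109274e+01] 11.15
clipper_center 0.75 [[0.603, -0.105, 0.045], [0.64, -0.091, 0.059], [0.671, -0.077, 0.062]] ((0.6359305381774902, -0.09217284619808197), (0.07503572851419449, 0.015806203708052635), 14.59699535369873) yaw 14.322689
clipper_center 0.69 [[0.566, -0.395, -0.001], [0.583, -0.366, 0.014], [0.592, -0.354, 0.017]] ((0.5773123502731323, -0.381167471408844), (0.05902285873889923, 0.018054628744721413), 71.009521484375) yaw 63.647182
razor_center 0.84 [[0.595, -0.216, 0.049], [0.666, -0.202, 0.056], [0.687, -0.176, 0.058]] ((0.6389876008033752, -0.20293015241622925), (0.09647823125123978, 0.04160511866211891), 10.096068382263184) yaw 12.131944
tall_tin_center 0.6 [[0.467, -0.168, 0.006], [0.481, -0.147, 0.023], [0.484, -0.136, 0.04]] ((0.6364686489105225, -0.09585696458816528), (0.00021241181821096689, 0.001698738313280046), 12.917221069335938) yaw -76.245926
```

View pics/w3.png

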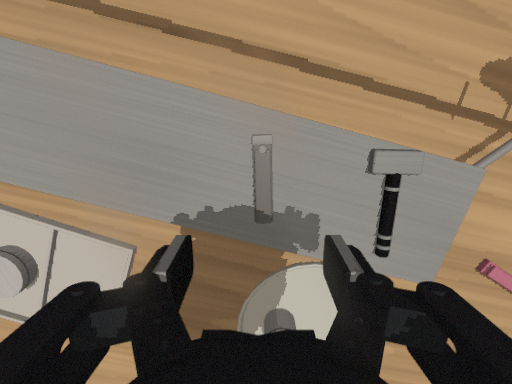

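The wrist view shows the grey clipper at (263,178), aligned with the fingers, and the razor at (388,205) with its head up in +x. The pink clipper is at (495,275). I'll go down on the grey one.

Emit:
play_rows(targets=[{"grip": 60,"linear": [1.1,0,0],"delta_rot": [0,0,0.022]},{"grip": 60,"linear": [1.1,0,-3],"delta_rot": [0,0,0.022]},{"grip": 60,"linear": [1.1,0,-6],"delta_rot": [0,0,0.022]},{"grip": 60,"linear": [1.1,0,-9],"delta_rot": [0,0,0.022]},{"grip": 60,"linear": [1.1,0,-10.5],"delta_rot": [0,0,0.022]},{"grip": 120,"linear": [1.1,0,-10.9],"delta_rot": [0,0,0.022]},{"grip": 120,"linear": [1.1,0,-10.9],"delta_rot": [0,0,0.022]}])

```text
time: 12.05
ee_pos: [0.6357, -0.0921, 0.0485]
tcp_rot: [180.0, -0.0, 14.5]
wrist_force: [0.1, 1.3, -0.5]
opening: 0.0453
grasp_force: 0.0
```

Emit:
play_rows(targets=[{"grip": 255,"linear": [0,0,0],"delta_rot": [0,0,0]},{"grip": 255,"linear": [0,0,0],"delta_rot": [0,0,0]},{"grip": 255,"linear": [0,0,0],"delta_rot": [0,0,0]},{"grip": 255,"linear": [0,0,0],"delta_rot": [0,0,0]},{"grip": 255,"linear": [0,0,0],"delta_rot": [0,0,0]},{"grip": 255,"linear": [0,0,0],"delta_rot": [0,0,0]}])

```text
time: 12.65
ee_pos: [0.6364, -0.0922, 0.0498]
tcp_rot: [179.9, -0.1, 14.5]
wrist_force: [-0.0, -0.6, 5.3]
opening: 0.0148
grasp_force: 29.5
```

Emit:
play_rows(targets=[{"grip": 255,"linear": [0,0,4],"delta_rot": [0,0,0]},{"grip": 255,"linear": [0,0,8],"delta_rot": [0,0,0]},{"grip": 255,"linear": [-2,-3,8],"delta_rot": [0,0,-0.1]},{"grip": 255,"linear": [-5,-6,8],"delta_rot": [0,0,-0.2]},{"grip": 255,"linear": [-8,-9,8],"delta_rot": [0,0,-0.253]},{"grip": 255,"linear": [-11,-12,8],"delta_rot": [0,0,-0.253]},{"grip": 255,"linear": [-14.5,-12.6,8],"delta_rot": [0,0,-0.253]},{"grip": 255,"linear": [-17.1,-12.6,5],"delta_rot": [0,0,-0.253]},{"grip": 255,"linear": [-17.1,-12.6,1],"delta_rot": [0,0,-0.253]},{"grip": 255,"linear": [-17.1,-12.6,-2],"delta_rot": [0,0,-0.253]}])

```text
time: 13.65
ee_pos: [0.4637, -0.2183, 0.0271]
tcp_rot: [180.0, -0.0, -0.1]
wrist_force: [0.3, 0.0, -0.9]
opening: 0.0149
grasp_force: 29.6
```

```bash
python3 - <<'E'
from h import *
s=bot.get_obs(); print(s["ee_pos"],s["tcp_rot"],s["wrist_force"],s["opening"])
p=bot.camera("side"); save(p,"s4",(160,160,320,340),3)
for n in ["clipper_center"]:
  for r in bot.trace(p,n)[:3]:
    c=cloud(p,r["pixels"]); print(n,np.percentile(c,[3,50,97],axis=0).round(3).tolist())
E
```

```text
[ 0.46370092 -0.21828362  0.02705436] [ 1.79980834e+02 -4.39994112e-02 -6.70126475e-02] [ 0.33481633  0.02363157 -0.90348566] 0.014876127151258718
clipper_center [[0.558, -0.426, 0.003], [0.571, -0.393, 0.013], [0.587, -0.36, 0.017]]
clipper_center [[0.427, -0.227, 0.025], [0.442, -0.224, 0.032], [0.495, -0.214, 0.039]]
clipper_center [[0.391, -0.271, 0.002], [0.448, -0.217, 0.004], [0.542, -0.126, 0.012]]
```

View pics/s4.png

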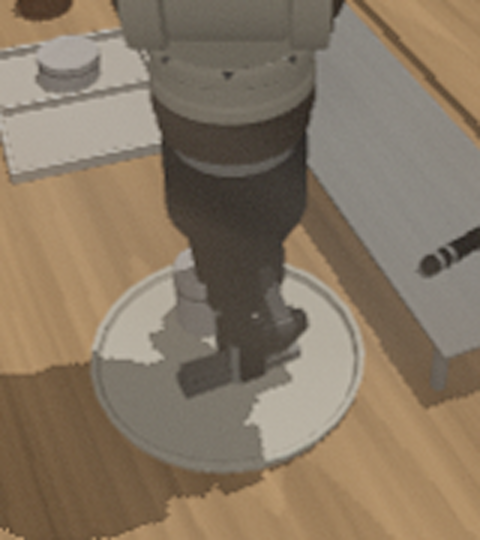

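The clipper is held level over the −y half of the dish at (210,375), and the tall tin stands clear behind it at (190,300). I'll lower in small steps until it touches.

Emit:
play_rows(targets=[{"grip": 255,"linear": [0,0,-1],"delta_rot": [0,0,0]},{"grip": 255,"linear": [0,0,-1.6],"delta_rot": [0,0,0]},{"grip": 255,"linear": [0,0,-1.9],"delta_rot": [0,0,0]},{"grip": 255,"linear": [0,0,-2.0],"delta_rot": [0,0,0]},{"grip": 255,"linear": [0,0,-2.0],"delta_rot": [0,0,0]}])

```text
time: 14.25
ee_pos: [0.465, -0.2182, 0.0088]
tcp_rot: [180.0, -0.1, -0.0]
wrist_force: [-1.2, 0.4, 1.9]
opening: 0.0144
grasp_force: 29.9
```

Emit:
play_rows(targets=[{"grip": 255,"linear": [0,0,-0.1],"delta_rot": [0,0,0]},{"grip": 160,"linear": [0,0,-0.1],"delta_rot": [0,0,0]},{"grip": 160,"linear": [0,0,-0.1],"delta_rot": [0,0,0]},{"grip": 160,"linear": [0,0,-0.1],"delta_rot": [0,0,0]},{"grip": 160,"linear": [0,0,3],"delta_rot": [0,0,0]},{"grip": 160,"linear": [0,0,7],"delta_rot": [0,0,0]},{"grip": 120,"linear": [0,0,11],"delta_rot": [0,0,0]},{"grip": 60,"linear": [1,0,14.6],"delta_rot": [0,0,0.1]},{"grip": 60,"linear": [5,0.4,14.6],"delta_rot": [0,0,0.21]}])

```text
time: 15.15
ee_pos: [0.5154, -0.2154, 0.1607]
tcp_rot: [179.7, -0.4, 12.1]
wrist_force: [2.0, -0.1, 0.9]
opening: 0.0651
grasp_force: 0.0
```

Emit:
play_rows(targets=[{"grip": 60,"linear": [3,0.3,0],"delta_rot": [0,0,0]},{"grip": 60,"linear": [6,0.6,0],"delta_rot": [0,0,0]},{"grip": 60,"linear": [9,0.9,0],"delta_rot": [0,0,0]},{"grip": 60,"linear": [11,0.9,0],"delta_rot": [0,0,0]},{"grip": 60,"linear": [11,0.9,0],"delta_rot": [0,0,0]}])

```text
time: 15.65
ee_pos: [0.6263, -0.2046, 0.1525]
tcp_rot: [-180.0, 0.0, 12.1]
wrist_force: [-1.4, -0.1, -0.8]
opening: 0.0651
grasp_force: 0.0
```

```bash
python3 look.py w4 razor_center clipper_center tall_tin_center; python3 - <<'E'
from h import *
p=bot.camera("wrist")
m=bot.trace(p,"razor_center")[0]["pixels"]; c=cloud(p,m); c=c[c[:,2]>.049]
x=np.linspace(.595,.69,11)
for a,b in zip(x,x[1:]):
    s=c[(c[:,0]>=a)&(c[:,0]<b)]
    if len(s): print(((a+b)/2).round(4),s[:,1].min().round(4),s[:,1].max().round(4),s[:,1].mean().round(4))
E
```

```text
[ 0.62627157 -0.20461699  0.15253616] [-1.79962324e+02  4.71478848e-02  1.20843622e+01] 15.65
clipper_center 0.88 [[0.56, -0.424, 0.003], [0.578, -0.385, 0.013], [0.592, -0.354, 0.017]] ((0.5744393467903137, -0.39073848724365234), (0.07532177120447159, 0.01624898426234722), 71.31439208984375) yaw 71.84236
clipper_center 0.86 [[0.458, -0.225, 0.007], [0.484, -0.216, 0.016], [0.502, -0.209, 0.02]] ((0.6352863907814026, -0.19516734778881073), (0.0, 0.0), 0.0) yaw -7.8847246
tall_tin_center 0.56 [[0.467, -0.181, 0.005], [0.48, -0.164, 0.03], [0.639, -0.153, 0.229]] ((0.5545763969421387, -0.17189094424247742), (0.010313544422388077, 0.17200011014938354), 85.85572052001953) yaw -4.7673717
0.5998 -0.2185 -0.2061 -0.2123
0.6092 -0.2171 -0.2042 -0.2105
0.6187 -0.215 -0.202 -0.2087
0.6282 -0.2125 -0.2 -0.2063
0.6378 -0.2109 -0.1979 -0.2044
0.6472 -0.2086 -0.196 -0.2022
0.6567 -0.2066 -0.194 -0.2002
0.6662 -0.2171 -0.1767 -0.1932
0.6758 -0.2181 -0.1751 -0.1965
0.6852 -0.2167 -0.1764 -0.2009
```

View pics/w4.png

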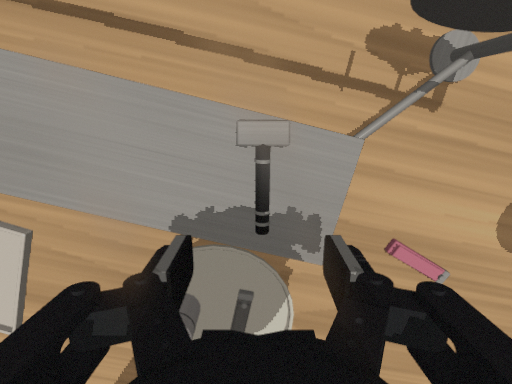

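The wrist view shows the razor handle aligned between the fingers at (262,190) with its head at (263,132). The clipper lies in the dish at (243,310).

Emit:
play_rows(targets=[{"grip": 90,"linear": [1.4,0.1,0],"delta_rot": [0,0,0]},{"grip": 90,"linear": [1.4,0.1,-3],"delta_rot": [0,0,0]},{"grip": 120,"linear": [1.4,0.1,-6],"delta_rot": [0,0,0]},{"grip": 140,"linear": [1.4,0.1,-9],"delta_rot": [0,0,0]},{"grip": 160,"linear": [1.4,0.1,-10.2],"delta_rot": [0,0,0]},{"grip": 160,"linear": [1.4,0.1,-10.6],"delta_rot": [0,0,0]},{"grip": 160,"linear": [1.4,0.1,-10.6],"delta_rot": [0,0,0]},{"grip": 160,"linear": [1.4,0.1,-10.6],"delta_rot": [0,0,0]}])

```text
time: 16.75
ee_pos: [0.6393, -0.2044, 0.05]
tcp_rot: [179.9, -0.1, 12.0]
wrist_force: [0.2, -0.6, -0.3]
opening: 0.0319
grasp_force: 0.0
```

Emit:
play_rows(targets=[{"grip": 160,"linear": [0,0,-0.2],"delta_rot": [0,0,0]},{"grip": 255,"linear": [0,0,-0.2],"delta_rot": [0,0,0]},{"grip": 255,"linear": [0,0,-0.2],"delta_rot": [0,0,0]},{"grip": 255,"linear": [0,0,-0.2],"delta_rot": [0,0,0]},{"grip": 255,"linear": [0,0,-0.2],"delta_rot": [0,0,0]},{"grip": 255,"linear": [0,0,-0.2],"delta_rot": [0,0,0]}])

```text
time: 17.35
ee_pos: [0.6388, -0.2042, 0.0467]
tcp_rot: [180.0, -0.0, 12.0]
wrist_force: [-0.5, -0.4, 5.6]
opening: 0.0106
grasp_force: 29.9
```

Emit:
play_rows(targets=[{"grip": 255,"linear": [0,0,4],"delta_rot": [0,0,0]},{"grip": 255,"linear": [-1,1,8],"delta_rot": [0,0,0]},{"grip": 255,"linear": [-3,4.5,8],"delta_rot": [0,0,-0.05]},{"grip": 255,"linear": [-5,8,8],"delta_rot": [0,0,-0.1]},{"grip": 255,"linear": [-7,11.5,8],"delta_rot": [0,0,-0.17]},{"grip": 255,"linear": [-9,15,8],"delta_rot": [0,0,-0.24]},{"grip": 255,"linear": [-11.5,18.5,8],"delta_rot": [0,0,-0.323]},{"grip": 255,"linear": [-14,22,8],"delta_rot": [0,0,-0.323]},{"grip": 255,"linear": [-16.5,25.5,8],"delta_rot": [0,0,-0.323]},{"grip": 255,"linear": [-18.1,27.6,8],"delta_rot": [0,0,-0.323]}])

```text
time: 18.35
ee_pos: [0.4651, -0.0155, 0.1257]
tcp_rot: [-178.0, 0.1, -3.0]
wrist_force: [0.2, 0.2, 0.4]
opening: 0.0106
grasp_force: 29.5
```

Emit:
play_rows(targets=[{"grip": 255,"linear": [0,0,0],"delta_rot": [0,0,0]},{"grip": 255,"linear": [0,0,-4],"delta_rot": [0,0,0]},{"grip": 255,"linear": [0,0,-8],"delta_rot": [0,0,0]},{"grip": 255,"linear": [0,0,-10],"delta_rot": [0,0,0]},{"grip": 255,"linear": [0,0,-10],"delta_rot": [0,0,0]}])

```text
time: 18.85
ee_pos: [0.4647, -0.0163, 0.0228]
tcp_rot: [-178.1, 0.4, -3.1]
wrist_force: [-0.4, 0.4, 0.1]
opening: 0.0103
grasp_force: 29.5
```

```bash
python3 - <<'E'
from h import *
s=bot.get_obs(); print(s["ee_pos"],s["tcp_rot"],s["wrist_force"],s["opening"])
p=bot.camera("side"); save(p,"s5",(130,130,320,330),3)
for r in bot.trace(p,"razor_center")[:2]:
    c=cloud(p,r["pixels"]); print(r["conf"],np.percentile(c,[3,50,97],axis=0).round(3).tolist())
E
```

```text
[ 0.46469453 -0.01625261  0.02279585] [-178.07809683    0.3691305    -3.12091291] [-0.39723224  0.44275178  0.10534273] 0.010307949611279293
0.66 [[0.422, -0.04, 0.025], [0.494, -0.021, 0.032], [0.509, -0.006, 0.035]]
```

View pics/s5.png

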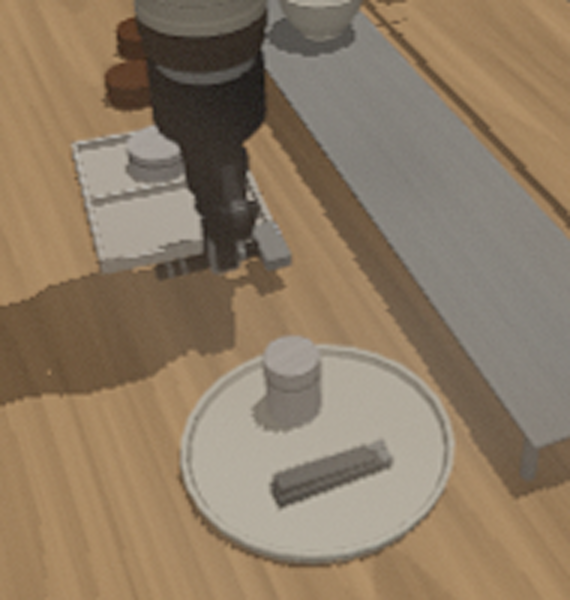

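The kit in the dish looks right: tin at (292,380), clipper at (330,470), both flat and clear of the rim. The razor move stopped about 9 cm short, just outside the tray at (225,255), with a 2° tilt. I'll raise, straighten and go on.

Emit:
play_rows(targets=[{"grip": 255,"linear": [0,0,4],"delta_rot": [-0.033,-0.006,-0.059]},{"grip": 255,"linear": [0,0,5],"delta_rot": [-0.033,-0.006,-0.059]},{"grip": 255,"linear": [-0.2,2,5],"delta_rot": [-0.033,-0.006,-0.059]},{"grip": 255,"linear": [-0.4,5,5],"delta_rot": [-0.033,-0.006,-0.059]},{"grip": 255,"linear": [-0.6,7,5],"delta_rot": [-0.033,-0.006,-0.059]},{"grip": 255,"linear": [-0.7,8.8,5],"delta_rot": [-0.033,-0.006,-0.059]},{"grip": 255,"linear": [-0.7,8.8,5],"delta_rot": [-0.033,-0.006,-0.059]},{"grip": 255,"linear": [-0.7,8.8,2],"delta_rot": [-0.033,-0.006,-0.059]},{"grip": 255,"linear": [-0.7,8.8,0.5],"delta_rot": [-0.033,-0.006,-0.059]},{"grip": 255,"linear": [-0.7,8.8,0.5],"delta_rot": [-0.033,-0.006,-0.059]}])

```text
time: 19.95
ee_pos: [0.4541, -0.013, 0.0348]
tcp_rot: [-177.9, -0.3, -2.9]
wrist_force: [0.6, 0.6, -0.7]
opening: 0.0102
grasp_force: 29.5
```

```bash
python3 - <<'E'
from h import *
s=bot.get_obs(); print(s["ee_pos"],s["tcp_rot"],s["wrist_force"],s["opening"])
p=bot.camera("side")
for r in bot.trace(p,"razor_center")[:2]:
    c=cloud(p,r["pixels"]); print(r["conf"],np.percentile(c,[3,50,97],axis=0).round(3).tolist())
E
```

```text
[ 0.45409205 -0.01298064  0.03478914] [-177.86224602   -0.26494009   -2.9226934 ] [ 0.60686387  0.60790522 -0.70321863] 0.010189844050030586
0.76 [[0.41, -0.036, 0.001], [0.483, -0.016, 0.043], [0.501, 0.025, 0.047]]
```

```bash
python3 -c "
from h import *
print(bot.get_obs()['q'].round(1) if hasattr(bot.get_obs()['q'],'round') else bot.get_obs()['q'])"
```

```text
[ -3.   -7.6 -24.   73.3   2.1 179.9]
```

Joint 6 is at its 180° limit. I'll turn the razor the other way round instead, to yaw 173.5°, which still puts it along the compartment. First I'll raise and level it.

Emit:
play_rows(targets=[{"grip": 255,"linear": [0,0,3],"delta_rot": [-0.037,0.004,0.1]},{"grip": 255,"linear": [0,0,6],"delta_rot": [-0.037,0.004,0.2]},{"grip": 255,"linear": [0,0,9],"delta_rot": [-0.037,0.004,0.2]},{"grip": 255,"linear": [0,0,9],"delta_rot": [-0.037,0.004,0.2]}])

```text
time: 20.45
ee_pos: [0.4571, -0.013, 0.1312]
tcp_rot: [180.0, -0.4, 8.6]
wrist_force: [0.2, -0.3, 0.0]
opening: 0.0104
grasp_force: 29.5
```

Emit:
play_rows(targets=[{"grip": 255,"linear": [0,2,0],"delta_rot": [0,0,0.14]},{"grip": 255,"linear": [0,4,0],"delta_rot": [0,0,0.28]},{"grip": 255,"linear": [0,6,0],"delta_rot": [0,0,0.42]},{"grip": 255,"linear": [0,8,0],"delta_rot": [0,0,0.56]},{"grip": 255,"linear": [0,8.5,0],"delta_rot": [0,0,0.7]},{"grip": 255,"linear": [0,8.5,0],"delta_rot": [0,0,0.84]},{"grip": 255,"linear": [0,8.5,0],"delta_rot": [0,0,0.98]},{"grip": 255,"linear": [0,8.5,0],"delta_rot": [0,0,1.12]},{"grip": 255,"linear": [0,8.5,0],"delta_rot": [0,0,1.26]},{"grip": 255,"linear": [0,8.5,0],"delta_rot": [0,0,1.4]}])

```text
time: 21.45
ee_pos: [0.4549, 0.072, 0.1262]
tcp_rot: [-180.0, -0.1, 89.1]
wrist_force: [0.2, 0.3, -0.2]
opening: 0.0102
grasp_force: 29.5
```

Emit:
play_rows(targets=[{"grip": 255,"linear": [0,0,0],"delta_rot": [0,0,0.14]},{"grip": 255,"linear": [0,0,0],"delta_rot": [0,0,0.28]},{"grip": 255,"linear": [0,0,0],"delta_rot": [0,0,0.42]},{"grip": 255,"linear": [0,0,0],"delta_rot": [0,0,0.56]},{"grip": 255,"linear": [0,0,0],"delta_rot": [0,0,0.7]},{"grip": 255,"linear": [0,0,0],"delta_rot": [0,0,0.84]},{"grip": 255,"linear": [0,0,0],"delta_rot": [0,0,0.98]},{"grip": 255,"linear": [0,0,0],"delta_rot": [0,0,1.12]},{"grip": 255,"linear": [0,0,0],"delta_rot": [0,0,1.26]},{"grip": 255,"linear": [0,0,0],"delta_rot": [0,0,1.4]}])

```text
time: 22.45
ee_pos: [0.455, 0.072, 0.1263]
tcp_rot: [-180.0, -0.1, 169.3]
wrist_force: [0.1, -0.5, -0.7]
opening: 0.0105
grasp_force: 29.5
```

Emit:
play_rows(targets=[{"grip": 255,"linear": [0.3,0,0],"delta_rot": [0,0,0.073]},{"grip": 255,"linear": [0.3,0,-4],"delta_rot": [0,0,0.073]},{"grip": 255,"linear": [0.3,0,-8],"delta_rot": [0,0,0.073]},{"grip": 255,"linear": [0.3,0,-10],"delta_rot": [0,0,0.073]},{"grip": 255,"linear": [0.3,0,-10],"delta_rot": [0,0,0.073]}])

```text
time: 22.95
ee_pos: [0.4558, 0.0716, 0.0233]
tcp_rot: [-179.9, -0.3, 173.1]
wrist_force: [-0.3, -0.8, -1.2]
opening: 0.0104
grasp_force: 29.5
```

```bash
python3 - <<'E'
from h import *
s=bot.get_obs(); print(s["ee_pos"],s["tcp_rot"],s["wrist_force"],s["opening"])
p=bot.camera("side"); save(p,"s6",(130,130,300,290),3)
for r in bot.trace(p,"razor_center")[:2]:
    c=cloud(p,r["pixels"]); print(r["conf"],np.percentile(c,[3,50,97],axis=0).round(3).tolist())
E
```

```text
[0.45582178 0.07163121 0.02334277] [-179.88154063   -0.34301238  173.14481092] [-0.31903675 -0.75642614 -1.18134856] 0.010362909628283382
0.7 [[0.617, 0.196, 0.05], [0.653, 0.236, 0.081], [0.688, 0.271, 0.094]]
0.56 [[0.41, 0.054, 0.024], [0.428, 0.066, 0.032], [0.502, 0.092, 0.035]]
```

View pics/s6.png

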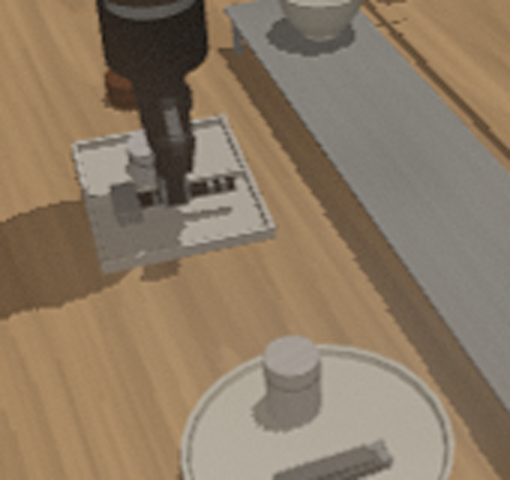

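The razor is level over the near compartment at (185,190), with its head toward the robot and the flat tin behind it. I'll lower it.

Emit:
play_rows(targets=[{"grip": 255,"linear": [0,0,-1],"delta_rot": [0,0,0]},{"grip": 255,"linear": [0,0,-1.6],"delta_rot": [0,0,0]},{"grip": 255,"linear": [0,0,-1.8],"delta_rot": [0,0,0]},{"grip": 255,"linear": [0,0,-1.9],"delta_rot": [0,0,0]},{"grip": 255,"linear": [0,0,-1.9],"delta_rot": [0,0,0]}])

```text
time: 23.55
ee_pos: [0.458, 0.072, 0.0075]
tcp_rot: [-180.0, -0.0, 173.2]
wrist_force: [0.4, 0.7, -1.4]
opening: 0.0104
grasp_force: 29.5
```

Emit:
play_rows(targets=[{"grip": 255,"linear": [0,0,-0.1],"delta_rot": [0,0,0]},{"grip": 255,"linear": [0,0,-0.2],"delta_rot": [0,0,0]},{"grip": 255,"linear": [0,0,-0.2],"delta_rot": [0,0,0]}])

```text
time: 23.85
ee_pos: [0.458, 0.072, 0.0053]
tcp_rot: [-180.0, -0.0, 173.2]
wrist_force: [0.2, -0.4, -0.6]
opening: 0.0105
grasp_force: 29.5
```

Emit:
play_rows(targets=[{"grip": 255,"linear": [0,0,-0.1],"delta_rot": [0,0,0]},{"grip": 255,"linear": [0,0,-0.15],"delta_rot": [0,0,0]},{"grip": 255,"linear": [0,0,-0.15],"delta_rot": [0,0,0]}])

```text
time: 24.15
ee_pos: [0.4581, 0.072, 0.0046]
tcp_rot: [-180.0, -0.0, 173.2]
wrist_force: [-3.8, -0.8, 6.0]
opening: 0.0103
grasp_force: 30.3
```

Contact. I'll release and rise, then back off for a check.

Emit:
play_rows(targets=[{"grip": 190,"linear": [0,0,0],"delta_rot": [0,0,0]},{"grip": 170,"linear": [0,0,0],"delta_rot": [0,0,0]},{"grip": 170,"linear": [0,0,0],"delta_rot": [0,0,0]},{"grip": 170,"linear": [0,0,2],"delta_rot": [0,0,0]},{"grip": 170,"linear": [0,0,6],"delta_rot": [0,0,0]},{"grip": 170,"linear": [0,0,11],"delta_rot": [0,0,0]},{"grip": 170,"linear": [0,0,16],"delta_rot": [0,0,0]},{"grip": 170,"linear": [-4,0,20],"delta_rot": [0,0,0]},{"grip": 170,"linear": [-9,0,22],"delta_rot": [0,0,0]},{"grip": 170,"linear": [-12,0,22],"delta_rot": [0,0,0]}])

```text
time: 25.15
ee_pos: [0.3371, 0.072, 0.2263]
tcp_rot: [180.0, 0.1, 173.1]
wrist_force: [0.1, 0.5, -0.5]
opening: 0.0286
grasp_force: 0.0
```

```bash
python3 - <<'E'
from h import *
p=bot.camera("top"); save(p,"end",(130,130,400,290),2.9)
t=np.array([.4625,.113]); a=np.radians(-6.5); R=np.array([[np.cos(a),-np.sin(a)],[np.sin(a),np.cos(a)]])
for n in ["razor_center","flat_tin_center","clipper_center","tall_tin_center","bowl","tray","dish"]:
  for r in bot.trace(p,n)[:3]:
    c=cloud(p,r["pixels"]); m=c[c[:,2]>np.percentile(c[:,2],90)-.006]; mid=(m.min(0)+m.max(0))/2
    print(n,round(r["conf"],2),np.percentile(c,[3,50,97],axis=0).round(3).tolist(),"mid",mid.round(3),"tray",(R.T@(mid[:2]-t)).round(3))
E
```

```text
razor_center 0.66 [[0.413, 0.06, 0.006], [0.434, 0.072, 0.015], [0.498, 0.093, 0.018]] mid [0.457 0.077 0.016] tray [-0.001 -0.037]
flat_tin_center 0.84 [[0.458, 0.247, 0.008], [0.478, 0.269, 0.024], [0.499, 0.294, 0.028]] mid [0.478 0.272 0.025] tray [-0.002  0.159]
flat_tin_center 0.57 [[0.49, 0.331, 0.005], [0.511, 0.351, 0.024], [0.532, 0.376, 0.028]] mid [0.511 0.354 0.025] tray [0.021 0.245]
flat_tin_center 0.54 [[0.44, 0.126, 0.004], [0.463, 0.148, 0.027], [0.488, 0.171, 0.03]] mid [0.466 0.149 0.028] tray [-0.001  0.036]
clipper_center 0.75 [[0.558, -0.422, -0.002], [0.572, -0.388, 0.013], [0.588, -0.357, 0.018]] mid [ 0.572 -0.388  0.015] tray [ 0.166 -0.486]
clipper_center 0.47 [[0.433, -0.222, 0.011], [0.468, -0.214, 0.018], [0.498, -0.208, 0.022]] mid [ 0.464 -0.215  0.019] tray [ 0.038 -0.326]
clipper_center 0.45 [[0.447, -0.169, 0.006], [0.463, -0.151, 0.052], [0.478, -0.137, 0.055]] mid [ 0.464 -0.154  0.052] tray [ 0.032 -0.265]
tall_tin_center 0.45 [[0.448, -0.168, 0.017], [0.463, -0.151, 0.052], [0.479, -0.137, 0.055]] mid [ 0.464 -0.153  0.052] tray [ 0.032 -0.264]
bowl 0.9 [[0.617, 0.203, 0.049], [0.66, 0.244, 0.068], [0.689, 0.272, 0.095]] mid [0.653 0.236 0.092] tray [0.175 0.143]
tray 0.72 [[0.62, 0.201, 0.05], [0.66, 0.244, 0.068], [0.689, 0.272, 0.095]] mid [0.654 0.236 0.092] tray [0.176 0.143]
tray 0.65 [[0.395, 0.031, 0.0], [0.462, 0.11, 0.004], [0.527, 0.194, 0.013]] mid [0.461 0.114 0.016] tray [-0.001  0.001]
dish 0.62 [[0.393, -0.265, 0.002], [0.466, -0.192, 0.005], [0.539, -0.118, 0.012]] mid [ 0.466 -0.191  0.029] tray [ 0.038 -0.301]
```

View pics/end.png

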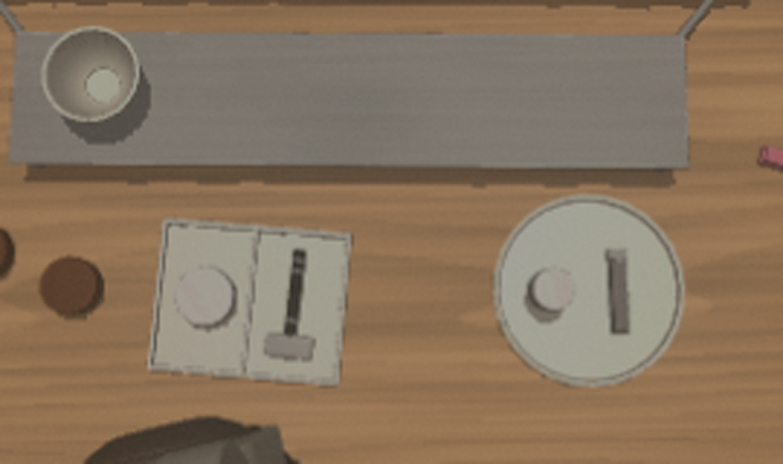

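The picture shows the flat tin at (206,297) and the razor at (294,305), one in each compartment. The tall tin at (552,288) and clipper at (618,290) are in the dish, and the bowl at (91,75) hasn't moved. Measured heights and positions fit the limits, so I'll hand it in.

```bash
python3 -c "
from workcell import bot
print(bot.job_done())"
```

```text
the job is handed in; nothing more can be done
None
```

I handed the job in at about 25 s, but the hand-in gave back no verdict: in the last top view the razor and flat tin lie one in each tray compartment, the clipper and tall tin are in the dish, all at floor height, and the bowl has not moved.

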